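Fill the spice tin tower to its red line

ROBOT

A 7-joint arm with a two-finger parallel gripper is mounted at the origin on a cart in front of the work surface, level with it; the furniture and walls round the work are solid. World frame = base frame: x ahead of the robot, y to its left, z up, the work surface at z = 0. Lengths are in m, angles in rad, forces in N, time in s.
With the tool pointing down it reaches from about 0.425 to 0.95 m from the base axis. Payload 4.7 kg.
Tool frame: the origin (TCP) lies at the very end of the fingers, on their centre line; the grasp point (between the pads) lies 19 mm behind it; z points along the fingers, y is the line along which they close (so a half turn about z gives the same grasp; the last joint's range is limited). The gripper opens to 85 mm and grips with 20 to 120 N. Pads are 22 mm wide; open, the fingers measure 114 mm over their backs; the gripper's body (76 mm by 85 mm) begins 54 mm behind the grasp point. The pads swing forward as they close: fully open they stand 13 mm farther back than shut.
Start: joints at [1.309, 0.469, -0.049, 1.532, 0.024, 1.141, -0.082], TCP at [0.156, -0.657, 0.231] pointing down, gripper open.
Joint ranges: [-2.59, 2.59], [-0.33, 1.99], [-1.39, 1.29], [0.1, 2.45], [-1.04, 4.18], [0.21, 1.99], [-2.66, 2.66]. Speed limits (rad/s): [2.57, 2.57, 3.14, 3.14, 3.14, 3.14, 3.14].

INTERFACE

Orientations are given as a rotation vector (axis times angle).
In Python, from workcell import robot gives the robot as it stands.
- The arm moves only by the shell command python3 nudge.py [OPENING] [FORCE], which reads ROWS from standard input. ROWS is a JSON list of rows, 1 to 5 of them, each written [[dx, dy, dz], turn]: dx, dy, dz in units of 100 mm, then a turn about the tool's z in units of 0.05 rad; each row is the pose to reach, as a shift and turn from the pose commanded when the command began, along the tool's axes at that moment; what a row does not reach only later rows make up. A row lasts 1/12 s, in which the tool goes at most 0.0417 m and 0.125 rad, less where a joint would pass 70% of its speed; a pose out of reach is approached as far as the arm can. OPENING is the finger opening in m, set as the command begins (- or left out keeps the last). The fingers move at their own pace and stop on an object; FORCE is the grip in N (left out, the last holds). Time passes only in rows, so rows that do not move let the fingers close. It prints the time, the measured TCP pose, the force, the opening and the grip force at its end. Input that does not fit is refused with a message, and nothing moves.
- robot.read_state(): the state, without advancing time (a new reading comes with each control period).
- robot.grab_frame(name): name is "side" or "top" or "wrist"; returns the picture (384x512x3 uint8, blue, green, red); there is no depth.
- robot.camera_info(name): a dict with "fx", "fy", "cx", "cy" (pixels), "R" (3x3) and "t" (3): a world point X has camera coordinates R X + t. Camera axes: x right, y down, z forward; pixel columns grow to the right and rows downward; lengths in m; the calibration is good to about 2 mm. A picture is of the moment at which its call begins: read the wrist's pose just before it. camera_info takes no time and is no camera call; for the wrist camera it gives the pose at the moment of the call.
- robot.finish_job(): hands the job in; it is judged then, once.
The state is a dict: "time_s": time; "joints": joint angles; "joint_velocities": joint speeds; "joint_efforts": joint torques, N m; "eef_pos": TCP position; "eef_rot": TCP orientation; "contact_force": force on the tool from outside, world axes, zero at the start; "torque": the same for the moment, N m; "opening": finger opening in m; "finger_force": force on a finger pad.
Only numpy, scipy, OpenCV 4.12 (cv2) and the standard library are available. Lean on these libraries where they do the work, as an engineer would, in place of code of your own. Each camera call takes 0.05 s, during which the arm holds its last target. There are 200 camera calls.

TASK

Take the wooden cap off the spice tin tower and set it down on the worktop. Then stack tins flat inside the tower, on the one already in it, until the top of the stack is level with the red line, leaving the spare tin standing upright on the worktop outside the tower. Put the cap back on so that it sits fully home, and do not disturb the salt and pepper shakers, jam jar or tall food tin.

Things in the scene. Friction and masses are not known exactly. Their poses are not given: they have to be found in the camera images.
- tower: Fixed upright tube of light wood slats: inner diameter 68, wall 5, rim 90 mm above the worktop, top 11 mm flared out to 80 mm. Two slots, 48 mm wide, face its own +y and -y and run from rim to foot: fingers holding a tin fit down them. Foot: square frame 100 by 100, 6 thick, with a 70 mm square opening: tins inside stand on the worktop. Origin: on the axis at worktop height, z up.
- tower_line (a point): Point on the tower's axis at the height of the upper edge of the red line round its slats: 80 mm above the worktop, 10 mm below the rim.
- cap: Wooden cap, 94 mm diameter, 0.09 kg, loose on the tower rim at the start. Origin: underside centre of its 61 mm wide, 6 mm deep plug, z up; 84 mm above the worktop when home. Plate z 6 to 15 mm; dark knob, 25 mm diameter, z 20 to 42 mm, over an 18 mm neck. Clear place to set it down: worktop right of the tower, centred at x 0.46, y -0.08 m.
- deep_a: Deep round spice tin, bright metal, green lid, 60 mm diameter, 30 mm tall, 0.12 kg. Origin: centre of its underside, z up. Starts either inside the tower, standing on the worktop, or on the worktop to the right (-y) of it (one tin, deep_a or shallow_a, is inside; the other three stand upright outside, centres 85 mm or more apart).
- deep_b: Deep round spice tin, bright metal, green lid, 60 mm diameter, 30 mm tall, 0.12 kg. Origin: centre of its underside, z up. Starts standing on the worktop to the tower's right (-y).
- shallow_a: Shallow round spice tin, bright metal, yellow lid, 60 mm diameter, 20 mm tall, 0.08 kg. Origin: centre of its underside, z up. Starts either inside the tower, standing on the worktop, or on the worktop to the right (-y) of it (one tin, deep_a or shallow_a, is inside; the other three stand upright outside, centres 85 mm or more apart).
- shallow_b: Shallow round spice tin, bright metal, yellow lid, 60 mm diameter, 20 mm tall, 0.08 kg. Origin: centre of its underside, z up. Starts standing on the worktop to the tower's right (-y).
- salt_shaker: Bystander: white ceramic salt shaker with a steel top, 41x41x85 (mm), loose, to be left alone. Origin: centre of its underside.
- jam_jar: Bystander: jam jar with red contents and white lid, 65 diameter, 94 tall (mm), loose, to be left alone. Origin: centre of its underside.
- pepper_shaker: Bystander: black ceramic pepper shaker with a steel top, 41x41x85 (mm), loose, to be left alone. Origin: centre of its underside.
- bean_tin: Bystander: tall food tin, 57 diameter, 72 tall (mm), loose, to be left alone. Origin: centre of its underside.

How it is judged:
By the outcome, as a careful person would: the job done as asked, in the order asked, and still so for the second after the job is handed in, with the robot touching nothing.
It also fails if it takes over 72 s, if anything falls off the work surface, if the arm or the gripper's body presses on something with over 40 N, if the wrist force passes 120 N, or if a joint passes its speed limit or range.

## Working session

There is one attempt and no reset: what is moved stays moved. The work goes in short steps, Python scripts to look and compute and a shell command to move; the robot and the scene stay as the last step left them, time stands still between calls to the robot, and variables do not carry over. Pictures are saved under pics/ and viewed, at most 10 in all, crops included, and the job is handed in when it is done.

```bash
ls; mkdir -p pics; python3 - <<'E'
from workcell import robot
import cv2,numpy as np
s=robot.read_state();print(s)
for n in("side","top"):
    cv2.imwrite(f"pics/{n}0.png",robot.grab_frame(n));c=robot.camera_info(n);print(n,{k:np.round(v,3).tolist() for k,v in c.items()})
E
```

```text
nudge.py
pics
workcell.py
{'time_s': 0.0, 'joints': array([ 1.3091589 ,  0.4694473 , -0.04860235,  1.53371274,  0.02409132,
        1.14100403, -0.08229686]), 'joint_velocities': array([ 0.00109819, -0.00090551, -0.0003178 , -0.00203561,  0.00207747,
        0.00119537, -0.00064265]), 'joint_efforts': array([ 6.79547848e-04, -5.10298169e+01, -4.63437173e-02, -2.37715209e+01,
        1.06539167e-02,  7.60839146e-03, -8.77046062e-06]), 'eef_pos': array([ 0.15556212, -0.65621665,  0.23024953]), 'eef_rot': array([-3.11838735e+00, -3.64589998e-01,  4.59842909e-04]), 'contact_force': array([-1.87192224, -0.90893823,  0.65410782]), 'torque': array([-0.04237757, -0.00176081,  0.05184911]), 'finger_force': 0.0, 'opening': 0.08549634025447865}
side {'fx': 384.383, 'fy': 384.383, 'cx': 255.118, 'cy': 187.921, 'R': [[0.879, -0.477, -0.016], [-0.294, -0.514, -0.806], [0.377, 0.713, -0.592]], 't': [-0.52, 0.215, 1.201]}
top {'fx': 364.158, 'fy': 364.158, 'cx': 256.273, 'cy': 192.293, 'R': [[-0.024, -1.0, 0.002], [-0.986, 0.023, -0.166], [0.166, -0.006, -0.986]], 't': [-0.036, 0.568, 0.981]}
```
View pics/side0.png

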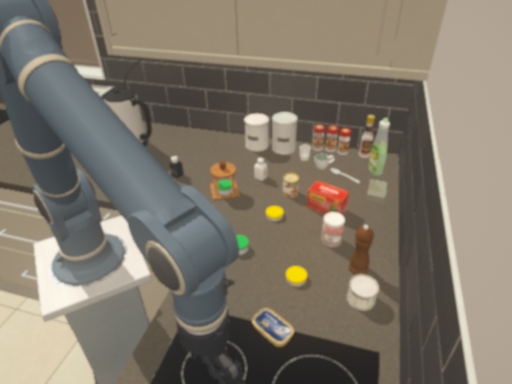

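View pics/top0.png

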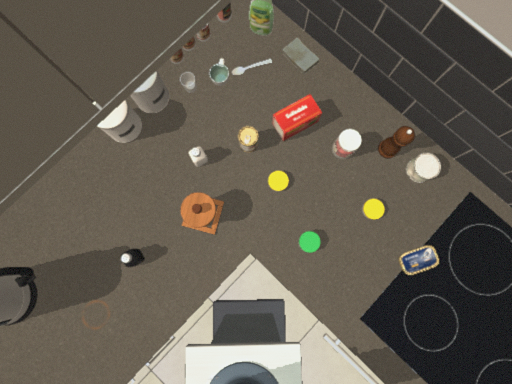

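The side view shows a green lid inside the tower (225,186), so deep_a is inside. Outside are one green tin (top view 309,242) and two yellow (278,181 and 373,209). The stack needed is 30+30+20 = 80 mm, so one yellow is the spare. The tower is at (203,212) in the top view, with the cap on it.

```bash
cat > h.py <<'E'
from workcell import robot
import cv2,numpy as np
def ray(c,u,v):
    d=c["R"].T@np.array([(u-c["cx"])/c["fx"],(v-c["cy"])/c["fy"],1]);return -c["R"].T@c["t"],d
def onz(c,u,v,z):
    o,d=ray(c,u,v);return o+d*(z-o[2])/d[2]
def tri(obs):
    A=np.zeros((3,3));b=np.zeros(3);R=[]
    for c,u,v in obs:
        o,d=ray(c,u,v);d=d/np.linalg.norm(d);P=np.eye(3)-np.outer(d,d);A+=P;b+=P@o;R.append((o,P))
    x=np.linalg.solve(A,b);return x,max(np.linalg.norm(P@(x-o)) for o,P in R)
def proj(c,X):
    p=c["R"]@np.asarray(X)+c["t"];return c["fx"]*p[0]/p[2]+c["cx"],c["fy"]*p[1]/p[2]+c["cy"]
def cam(n):
    c=robot.camera_info(n);return {k:(np.array(v) if k in "Rt" else v) for k,v in c.items()}
def blobs(im,lo,hi,mn=20):
    m=cv2.inRange(cv2.cvtColor(im,cv2.COLOR_BGR2HSV),lo,hi)
    n,l,s,ce=cv2.connectedComponentsWithStats(m)
    return [(ce[i].round(1).tolist(),int(s[i,4]),s[i,:4].tolist()) for i in range(1,n) if s[i,4]>=mn]
GREEN=((45,120,60),(80,255,255));YEL=((24,150,120),(34,255,255))
E
python3 - <<'E'
from h import *
ims={n:cv2.imread(f"pics/{n}0.png") for n in("side","top")}
for n in ims:
    c=cam(n)
    for nm,col,z in(("g",GREEN,.03),("y",YEL,.02)):
        for b in blobs(ims[n],*col): print(n,nm,b,onz(c,*b[0],z).round(3))
a=cv2.resize(ims["top"][160:250,160:250],(396,396),interpolation=cv2.INTER_CUBIC)
b=cv2.resize(ims["side"][140:230,180:270],(396,396),interpolation=cv2.INTER_CUBIC)
cv2.imwrite("pics/crop0.png",np.hstack([a,b]))
E
```

```text
side g ([224.3, 184.3], 102, [219, 180, 12, 10]) [0.515 0.103 0.03 ]
side g ([241.7, 241.4], 115, [237, 235, 11, 14]) [ 0.434 -0.203  0.03 ]
side y ([274.0, 211.5], 175, [266, 206, 17, 12]) [ 0.603 -0.117  0.02 ]
side y ([295.9, 274.1], 300, [285, 266, 22, 18]) [ 0.514 -0.389  0.02 ]
top g ([309.4, 241.3], 351, [299, 231, 21, 21]) [ 0.427 -0.195  0.03 ]
top y ([257.3, 18.1], 26, [251, 14, 15, 9]) [ 1.129 -0.066  0.02 ]
top y ([277.9, 180.3], 334, [268, 171, 21, 20]) [ 0.606 -0.113  0.02 ]
top y ([373.5, 208.6], 350, [363, 199, 22, 21]) [ 0.516 -0.386  0.02 ]
```

View pics/crop0.png

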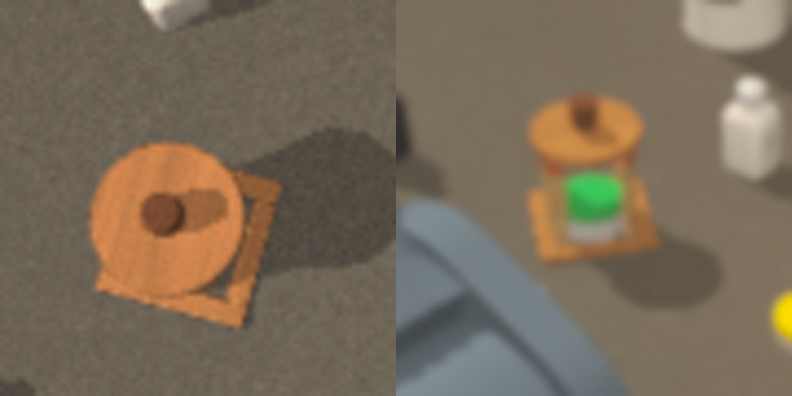

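```bash
python3 - <<'E'
from h import *
T=cam("top");S=cam("side")
t=lambda u,v:((u+.5)/4.4-.5+160,(v+.5)/4.4-.5+160)
s=lambda u,v:((u-396+.5)/4.4-.5+180,(v+.5)/4.4-.5+140)
print("cams",(-T["R"].T@T["t"]).round(3),(-S["R"].T@S["t"]).round(3))
print("knob",tri([(T,*t(162,214)),(S,*s(583,102))]))
print("plate",tri([(T,*t(167,219)),(S,*s(586,130))]), onz(T,*t(167,219),.099),onz(T,*t(162,214),.126))
c=[onz(T,*t(*p),.006)[:2] for p in((280,184),(241,327),(95,289))]
print(np.round(c,4),"ctr",(c[0]+c[2])/2,[np.linalg.norm(c[0]-c[1]),np.linalg.norm(c[2]-c[1])],[np.degrees(np.arctan2(*(c[i]-c[1])[::-1])) for i in(0,2)])
c=[onz(S,*s(*p),.006)[:2] for p in((659,245),(543,260))]
print(np.round(c,4),np.linalg.norm(c[0]-c[1]),np.degrees(np.arctan2(*(c[0]-c[1])[::-1])))
for n,col,zz,top,side in(("green",0,.03,(309.4,241.3),(241.7,241.4)),("y1",0,.02,(277.9,180.3),(274,209.)),("y2",0,.02,(373.5,208.6),(295.9,271.5))):
    print(n,tri([(T,*top),(S,*side)]))
E
```

```text
cams [ 0.396 -0.043  1.062] [ 0.067 -0.994  0.876]
knob (array([0.51567792, 0.10777764, 0.12348976]), np.float64(0.00028711465064859635))
plate (array([0.51659544, 0.10925898, 0.09452438]), np.float64(8.138180426282302e-05)) [0.5159614  0.10858142 0.099     ] [0.51562948 0.10728102 0.126     ]
[[0.5492 0.0481]
 [0.4551 0.0745]
 [0.4823 0.1704]] ctr [0.51574619 0.10927559] [np.float64(0.09772733285287738), np.float64(0.09970423877146262)] [np.float64(-15.654677633044075), np.float64(74.19988918317235)]
[[0.5476 0.0422]
 [0.4536 0.072 ]] 0.0986113049456733 -17.559583479947875
green (array([ 0.4313638 , -0.19738757,  0.02580068]), np.float64(0.004648544852978725))
y1 (array([ 0.60466039, -0.11272181,  0.02734682]), np.float64(0.0003892975507795465))
y2 (array([ 0.51610458, -0.38442097,  0.02485529]), np.float64(0.00047608834825900616))
```

Careful with the scale: shifts go in units of 100 mm and turns go in units of 0.05 rad. That gives: -0.131 m is -1.31, 0.15 m is 1.5, 0.511 rad is 10.22.

```bash
cat >> h.py <<'E'
from scipy.spatial.transform import Rotation as Ro
def go(*P):  # tool-axes shifts from here to world points, turn to slot azimuth
    s=robot.read_state();R=Ro.from_rotvec(s["eef_rot"]).as_matrix();az=np.degrees(np.arctan2(R[1,1],R[0,1]))
    print("at",s["eef_pos"].round(4),"y-az",az.round(2),"tilt",np.round(np.degrees(np.arccos(-R[2,2])),2),"F",s["contact_force"].round(1),"open",round(s["opening"],4),"t",round(s["time_s"],2))
    for p in P: print(p,"->",(R.T@(np.array(p)-s["eef_pos"])).round(4))
E
echo '[[[0.3,-0.26,0],2.2],[[0.6,-0.52,0],4.2],[[0.9,-0.79,0],6.4],[[1.2,-1.05,0],8.4],[[1.5,-1.31,0],10.22]]' | python3 nudge.py 0.06
python3 -c "from h import *;go((.45,-.25,.25),(.516,.1085,.22))"
```

```text
time_s: 0.52
eef_pos: [0.2721, -0.4928, 0.2309]
eef_rot: [-3.109, 0.444, 0.001]
contact_force: [0.3, -0.1, -0.4]
opening: 0.06
finger_force: 0.0
at [ 0.2721 -0.4928  0.2309] y-az -106.23 tilt 0.04 F [ 0.3 -0.1 -0.4] open 0.06 t 0.52
(0.45, -0.25, 0.25) -> [ 0.1029 -0.2828 -0.019 ]
(0.516, 0.1085, 0.22) -> [ 0.0661 -0.6455  0.0112]
```

```bash
echo '[[[0.2,-0.36,0],0],[[0.4,-0.72,0],0],[[0.6,-1.08,0],0],[[0.75,-1.45,0],0],[[0.85,-1.85,0],0]]' | python3 nudge.py >/dev/null
echo '[[[0,-0.4,0],0],[[0,-0.8,0],0],[[0,-1.2,0],0],[[0,-1.6,0],0],[[0,-2,0],0]]' | python3 nudge.py >/dev/null
echo '[[[0,-0.4,0],0],[[-0.05,-0.8,0],0],[[-0.1,-1.2,0],0],[[-0.15,-1.6,0],0],[[-0.15,-2,0],0]]' | python3 nudge.py >/dev/null
python3 - <<'E'
from h import *
go((.516,.1085,.22),(.516,.1085,.13))
c=cam("wrist");im=robot.grab_frame("wrist");cv2.imwrite("pics/w1.png",im);np.save("w1.npy",c,allow_pickle=True)
print((-c["R"].T@c["t"]).round(3),c["R"].round(2),[np.round(proj(c,p)) for p in((.516,.1085,.126),(.516,.1085,.006))])
E
```

```text
at [0.4985 0.0505 0.2312] y-az -105.92 tilt 0.05 F [ 0.7  0.3 -0.1] open 0.0601 t 1.77
(0.516, 0.1085, 0.22) -> [ 0.0009 -0.0606  0.0111]
(0.516, 0.1085, 0.13) -> [ 0.001  -0.0606  0.1011]
[0.57  0.032 0.374] [[-0.28 -0.96  0.  ]
 [-0.92  0.26  0.29]
 [-0.28  0.08 -0.96]] [array([186., 186.]), array([208., 159.])]
```

View pics/w1.png

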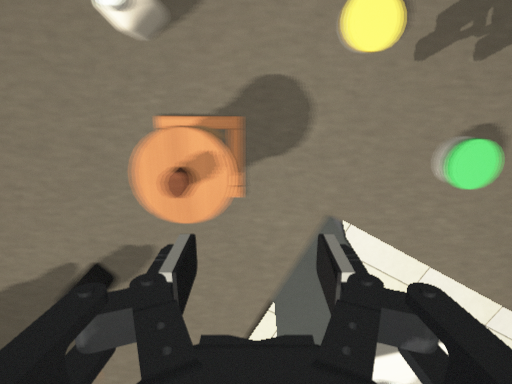

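To row units: -0.06 m is -0.6, -0.03 m is -0.3.

```bash
echo '[[[0,0,0],0],[[0,0,0],0]]' | python3 nudge.py >/dev/null
cat > grab.py <<'E'
from h import *
import sys,pickle
n=sys.argv[1];s=robot.read_state();c=cam("wrist");im=robot.grab_frame("wrist");cv2.imwrite(f"pics/{n}.png",im);pickle.dump(c,open(f"{n}.pkl","wb"))
for nm,col in(("g",GREEN),("y",YEL)):
    for b in blobs(im,*col,mn=300): print(n,nm,b)
E
python3 grab.py w2
echo '[[[-0.2,-0.3,0],0],[[-0.4,-0.6,0],0],[[-0.4,-0.6,0],0],[[-0.4,-0.6,0],0]]' | python3 nudge.py >/dev/null
python3 grab.py w3
python3 - <<'E'
from h import *
import pickle
o=[]
for n in("w2","w3"):
    c=pickle.load(open(n+".pkl","rb"));im=cv2.imread(f"pics/{n}.png")
    u,v=np.round(proj(c,(.516,.1085,.1))).astype(int);x,y=max(u-80,0),max(v-80,0);print(n,x,y)
    o.append(cv2.resize(im[y:y+160,x:x+160],(400,400),interpolation=cv2.INTER_CUBIC))
cv2.imwrite("pics/crop2.png",np.hstack(o))
E
```

```text
w2 g ([475.4, 164.4], 2208, [448, 140, 56, 50])
w2 111 100
w3 175 56
```

View pics/crop2.png

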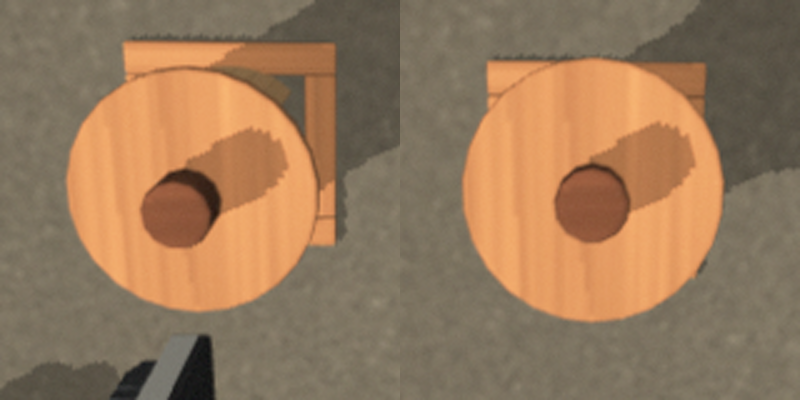

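```bash
python3 - <<'E'
from h import *
import pickle
A,B=[pickle.load(open(n+".pkl","rb")) for n in("w2","w3")]
a=lambda u,v:((u+.5)/2.5-.5+111,(v+.5)/2.5-.5+100)
b=lambda u,v:((u+.5)/2.5-.5+175,(v+.5)/2.5-.5+56)
f=lambda p,q:print(tri([(A,*a(*p)),(B,*b(*q))]))
f((177,213),(192,205));f((192,190),(192.5,189.5));f((335,42),(305,62));f((124,42),(87,62))
p=[onz(A,*a(*q),.006)[:2] for q in((124,42),(335,42),(335,246))]+[onz(B,*b(*q),.006)[:2] for q in((87,62),(305,62))]
print(np.round(p,4),"ctr",(p[0]+p[2])/2,[np.linalg.norm(p[1]-p[0]),np.linalg.norm(p[2]-p[1])]);d=p[1]-p[0];e=p[4]-p[3]
print(np.degrees(np.arctan2(d[1],d[0])),np.degrees(np.arctan2(e[1],e[0])))
go((.516,.1085,.22))
E
```

```text
(array([0.51831842, 0.11109393, 0.12304139]), np.float64(0.00010943674892084536))
(array([0.52045939, 0.11049992, 0.09921411]), np.float64(0.00015557248754229382))
(array([0.55232433, 0.04935303, 0.00433873]), np.float64(1.4584586152239525e-05))
(array([0.57959857, 0.14497527, 0.00375043]), np.float64(4.570363661934438e-05))
[[0.5795 0.1443]
 [0.5524 0.0493]
 [0.4559 0.0779]
 [0.5794 0.1447]
 [0.5523 0.0496]] ctr [0.51770382 0.11109394] [np.float64(0.098775232741743), np.float64(0.10067466923578655)]
-105.91194387386908 -105.93215932384173
at [0.4774 0.1159 0.2312] y-az -106.01 tilt 0.07 F [ 0.3 -0.1 -1. ] open 0.0603 t 2.42
(0.516, 0.1085, 0.22) -> [ 0.0391 -0.0036  0.0112]
```

To row units: 0.0404 m is 0.404, -0.0065 m is -0.065.

```bash
echo '[[[0.3,-0.05,0],0],[[0.404,-0.065,0.2],0],[[0.404,-0.065,0.55],0],[[0.404,-0.065,0.85],0],[[0.404,-0.065,1.05],0]]' | python3 nudge.py 0.05 >/dev/null
echo '[[[0,0,0.1],0],[[0,0,0.2],0],[[0,0,0.24],0],[[0,0,0.24],0]]' | python3 nudge.py
python3 -c "from h import *;go((.518,.111,.102))"
```

```text
time_s: 3.17
eef_pos: [0.5184, 0.1117, 0.1022]
eef_rot: [3.111, -0.437, -0.0]
contact_force: [-0.0, 0.3, 0.4]
opening: 0.05
finger_force: 0.0
at [0.5184 0.1117 0.1022] y-az -106.01 tilt 0.02 F [-0.   0.3  0.4] open 0.05 t 3.17
(0.518, 0.111, 0.102) -> [-0.0002  0.0007  0.0002]
```

To row units: -0.01 m is -0.1, -0.06 m is -0.6.

```bash
echo '[[[0,0,0],0],[[0,0,0],0],[[0,0,0],0],[[0,0,0],0]]' | python3 nudge.py 0.015 50
echo '[[[0,0,-0.1],0],[[0,0,-0.3],0],[[0,0,-0.6],0],[[0,0,-0.6],0]]' | python3 nudge.py
```

```text
time_s: 3.5
eef_pos: [0.5191, 0.1126, 0.1036]
eef_rot: [-3.111, 0.435, -0.004]
contact_force: [0.1, -0.4, 5.5]
opening: 0.0237
finger_force: 49.0
time_s: 3.83
eef_pos: [0.5211, 0.1138, 0.1677]
eef_rot: [-3.108, 0.435, -0.014]
contact_force: [1.6, 0.6, -0.2]
opening: 0.0231
finger_force: 49.0
```

To row units: -0.02 m is -0.2.

```bash
echo '[[[0,0,-0.2],0],[[0,0,-0.2],0]]' | python3 nudge.py; python3 grab.py w4;python3 - <<'E'
from h import *
im=cv2.imread("pics/w4.png");cv2.imwrite("pics/w4c.png",np.hstack([im,cv2.resize(robot.grab_frame("side")[100:200,180:255],(288,384))]))
go((.518,.111,.19),(.46,-.08,.19))
E
```

```text
time_s: 4.0
eef_pos: [0.5198, 0.1131, 0.1855]
eef_rot: [-3.109, 0.435, -0.009]
contact_force: [0.4, 0.7, -1.2]
opening: 0.0229
finger_force: 49.1
w4 y ([461.1, 30.5], 823, [437, 10, 51, 39])
at [0.5182 0.1125 0.1826] y-az -105.94 tilt 0.08 F [-0.4  0.  -0.9] open 0.023 t 4.1
(0.518, 0.111, 0.19) -> [ 0.0002  0.0015 -0.0074]
(0.46, -0.08, 0.19) -> [-0.0031  0.2011 -0.0075]
```

View pics/w4c.png

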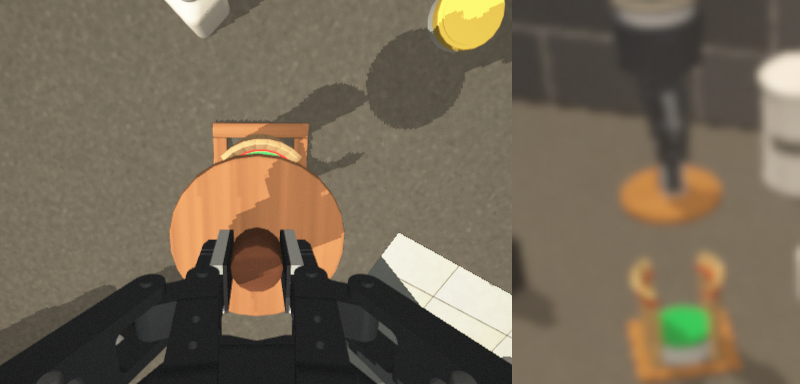

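The picture shows the cap hanging level from the fingers (knob at 257,258) and deep_a alone in the open tower.

To row units: 0.19 m is 1.9, 0.155 m is 1.55.

```bash
echo '[[[-0.01,0.35,0],0],[[-0.02,0.75,0],0],[[-0.03,1.15,0],0],[[-0.03,1.55,0],0],[[-0.03,1.9,0],0]]' | python3 nudge.py >/dev/null
echo '[[[0,0.11,0],0],[[0,0.11,0.4],0],[[0,0.11,0.8],0],[[0,0.11,1.15],0],[[0,0.11,1.4],0]]' | python3 nudge.py
python3 -c "from h import *;go((.46,-.08,.021))"
```

```text
time_s: 4.93
eef_pos: [0.4573, -0.08, 0.0387]
eef_rot: [-3.111, 0.436, 0.008]
contact_force: [0.2, 0.3, -0.8]
opening: 0.0234
finger_force: 49.3
at [ 0.4573 -0.08    0.0387] y-az -105.96 tilt 0.29 F [ 0.2  0.3 -0.8] open 0.0234 t 4.93
(0.46, -0.08, 0.021) -> [ 0.0027 -0.0007  0.0177]
```

```bash
echo '[[[0.02,0,0.1],0],[[0.02,0,0.14],0],[[0.02,0,0.17],0],[[0.02,0,0.19],0],[[0.02,0,0.2],0]]' | python3 nudge.py
echo '[[[0,0,0],0],[[0,0,0],0]]' | python3 nudge.py
```

```text
time_s: 5.35
eef_pos: [0.463, -0.0807, 0.0233]
eef_rot: [3.111, -0.436, 0.004]
contact_force: [-0.2, 0.5, -0.6]
opening: 0.0234
finger_force: 49.2
time_s: 5.52
eef_pos: [0.4626, -0.0808, 0.0232]
eef_rot: [3.111, -0.436, 0.003]
contact_force: [-0.3, 0.3, -0.9]
opening: 0.0234
finger_force: 49.2
```

```bash
echo '[[[0,0,0.02],0],[[0,0,0.04],0],[[0,0,0.04],0]]' | python3 nudge.py
```

```text
time_s: 5.77
eef_pos: [0.4625, -0.0808, 0.0197]
eef_rot: [3.11, -0.436, 0.002]
contact_force: [-3.4, -0.1, 12.1]
opening: 0.0232
finger_force: 50.7
```

```bash
echo '[[[0,0,0],0],[[0,0,0],0],[[0,0,0],0]]' | python3 nudge.py 0.05 
echo '[[[0,0,-0.3],0],[[0,0,-0.7],0],[[0,0.2,-1.1],0],[[0,0.3,-1.5],0],[[0,0.3,-1.5],0]]' | python3 nudge.py 0.085
echo '[[[0,0,-0.1],0],[[0,0,-0.1],0]]' | python3 nudge.py >/dev/null
python3 grab.py w5
echo '[[[0.2,0.3,0],0],[[0.4,0.6,0],0],[[0.4,0.6,0],0],[[0.4,0.6,0],0]]' | python3 nudge.py >/dev/null
python3 grab.py w6
python3 - <<'E'
from h import *
im=cv2.imread("pics/w5.png");im2=cv2.imread("pics/w6.png");cv2.imwrite("pics/w56.png",cv2.resize(np.hstack([im,im2]),(800,300)))
go()
E
```

```text
time_s: 6.02
eef_pos: [0.462, -0.0807, 0.0183]
eef_rot: [3.111, -0.436, 0.0]
contact_force: [0.5, -0.2, -0.1]
opening: 0.0499
finger_force: 0.0
time_s: 6.43
eef_pos: [0.4574, -0.1123, 0.1747]
eef_rot: [3.108, -0.441, 0.02]
contact_force: [0.8, 0.7, 0.7]
opening: 0.0849
finger_force: 0.0
w5 g ([345.2, 175.8], 2777, [315, 147, 61, 59])
w5 g ([30.0, 177.7], 2310, [0, 153, 60, 50])
w6 g ([279.8, 214.1], 1715, [255, 186, 58, 55])
w6 y ([460.8, 49.4], 1007, [431, 33, 62, 32])
w6 y ([480.7, 74.0], 503, [469, 56, 24, 35])
at [ 0.4748 -0.1775  0.1764] y-az -105.96 tilt 0.23 F [-0.4  0.6  0.2] open 0.0849 t 7.03
```

View pics/w56.png

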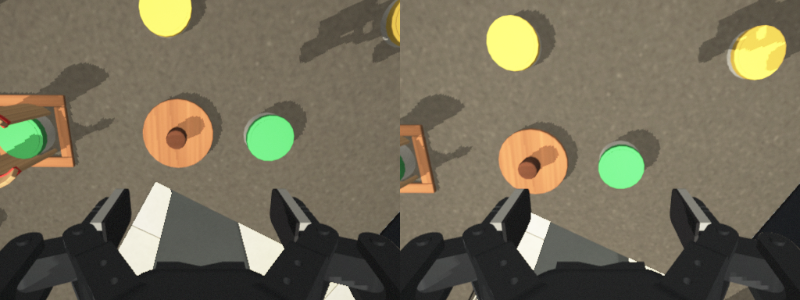

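```bash
cat > lid.py <<'E'
from h import *
import pickle,sys
def lid(n,u,v):  # refine by ellipse fit on colour region around seed
    im=cv2.GaussianBlur(cv2.imread(f"pics/{n}.png"),(3,3),0);hsv=cv2.cvtColor(im,cv2.COLOR_BGR2HSV)
    h=int(hsv[v,u,0]);m=cv2.inRange(hsv,(h-8,60,40),(h+8,255,255))
    k,l,s,c=cv2.connectedComponentsWithStats(m);mm=(l==l[v,u]).astype(np.uint8)
    ct=max(cv2.findContours(mm,0,1)[0],key=cv2.contourArea);e=cv2.fitEllipse(cv2.convexHull(ct));return e
def meas(n1,p1,n2,p2):
    o=[]
    for n,p in((n1,p1),(n2,p2)):
        e=lid(n,*p);print(n,np.round(e[0],1),np.round(e[1],1));o.append((pickle.load(open(n+".pkl","rb")),*e[0]))
    x,r=tri(o);print("tri",x.round(4),"res",round(r,5));return o
E
python3 - <<'E'
from lid import *
o=meas("w5",(345,176),"w6",(284,213));print([onz(*q,.03).round(4) for q in o])
q=meas("w6",(143,54),"w6",(143,54))[0];print("y1",onz(*q,.02).round(4))
go((.43,-.196,.1764))
E
```

```text
w5 [345.2 175.8] [58.6 62.3]
w6 [282.7 212.8] [56.5 58.8]
tri [ 0.4294 -0.1924  0.0283] res 9e-05
[array([ 0.4299, -0.192 ,  0.03  ]), array([ 0.4302, -0.1924,  0.03  ])]
w6 [143.8  54.9] [68.1 77. ]
w6 [143.8  54.9] [68.1 77. ]
tri [ 0.5469 -0.1979  0.3169] res 0.0
y1 [ 0.6083 -0.1108  0.02  ]
at [ 0.4748 -0.1775  0.1764] y-az -105.96 tilt 0.23 F [-0.4  0.6  0.2] open 0.0849 t 7.03
(0.43, -0.196, 0.1764) -> [-0.038   0.0301  0.0001]
```

```bash
echo '[[[-0.3,0.2,0],0],[[-0.391,0.263,0.2],0],[[-0.391,0.263,0.6],0],[[-0.391,0.263,1],0],[[-0.391,0.263,1.3],0]]' | python3 nudge.py >/dev/null
echo '[[[0,0,0.2],0],[[0,0,0.3],0],[[0,0,0.35],0],[[0,0,0.35],0]]' | python3 nudge.py
python3 -c "from h import *;go((.43,-.192,.002))"
```

```text
time_s: 7.78
eef_pos: [0.4306, -0.1915, 0.0127]
eef_rot: [-3.111, 0.433, 0.003]
contact_force: [-0.1, 0.5, -0.2]
opening: 0.085
finger_force: 0.0
at [ 0.4306 -0.1915  0.0127] y-az -105.84 tilt 0.11 F [-0.1  0.5 -0.2] open 0.085 t 7.78
(0.43, -0.192, 0.002) -> [-0.0004  0.0007  0.0107]
```

```bash
echo '[[[0,0,0.06],0],[[0,0,0.105],0],[[0,0,0.105],0]]' | python3 nudge.py
echo '[[[0,0,0],0],[[0,0,0],0],[[0,0,0],0],[[0,0,0],0]]' | python3 nudge.py 0.05 50
echo '[[[0,0,-0.1],0],[[0,0,-0.2],0],[[0,0,-0.2],0]]' | python3 nudge.py; python3 grab.py w7
```

```text
time_s: 8.03
eef_pos: [0.4311, -0.1927, 0.003]
eef_rot: [3.111, -0.436, 0.001]
contact_force: [0.6, 1.0, -0.5]
opening: 0.0852
finger_force: 0.0
time_s: 8.37
eef_pos: [0.4313, -0.193, 0.0036]
eef_rot: [3.111, -0.436, 0.002]
contact_force: [-2.7, 0.4, 4.0]
opening: 0.0586
finger_force: 52.9
time_s: 8.62
eef_pos: [0.4322, -0.1932, 0.0249]
eef_rot: [3.11, -0.436, 0.006]
contact_force: [0.4, -0.5, -1.4]
opening: 0.0586
finger_force: 54.1
w7 g ([248.1, 246.8], 6170, [189, 210, 135, 84])
```

```bash
echo '[[[0,-0.1,-0.4],0],[[0,-0.3,-0.8],0],[[0.05,-0.5,-1.2],0],[[0.1,-0.8,-1.3],0],[[0.1,-1.2,-1.3],0]]' | python3 nudge.py>/dev/null
python3 - <<'E'
from lid import *
e=lid("w7",248,240);c=pickle.load(open("w7.pkl","rb"));print(e,onz(c,*e[0],.051));c2=pickle.load(open("w7.pkl","rb"))
im=cv2.imread("pics/w7.png")[190:310,170:340];cv2.imwrite("pics/w7c.png",cv2.resize(im,None,fx=3,fy=3))
go((.5185,.1105,.16))
E
```

```text
((256.29071044921875, 271.9809875488281), (125.62271118164062, 136.99928283691406), 90.75748443603516) [ 0.43312314 -0.19198502  0.051     ]
at [ 0.4771 -0.0816  0.1574] y-az -106.26 tilt 0.61 F [ 0.6 -0.3 -1.3] open 0.0584 t 9.08
(0.5185, 0.1105, 0.16) -> [-0.014  -0.196  -0.0028]
```

View pics/w7c.png

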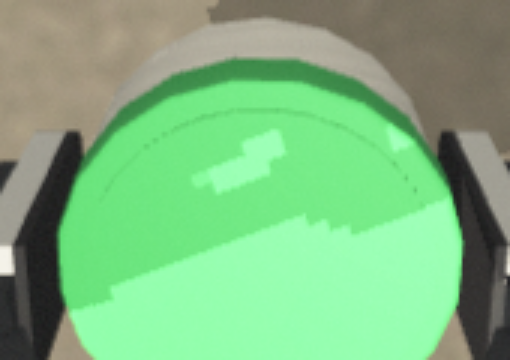

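Deep_b is held level between the pads (lid spans about 189–324 px in the full frame, centred on the pads).

```bash
echo '[[[-0.03,-0.38,0],0],[[-0.06,-0.78,0],0],[[-0.09,-1.18,0],0],[[-0.12,-1.58,0],0],[[-0.145,-1.9,0],0]]' | python3 nudge.py>/dev/null
echo '[[[0,-0.06,0],0],[[0,-0.06,0],0],[[0,-0.06,0],0]]' | python3 nudge.py>/dev/null
python3 -c "from h import *;go((.518,.1107,.098),(.518,.1107,.0345))"
```

```text
at [0.5128 0.1116 0.1523] y-az -105.93 tilt 0.1 F [-0.8 -0.7 -1.5] open 0.0587 t 9.75
(0.518, 0.1107, 0.098) -> [ 0.0053 -0.0006  0.0543]
(0.518, 0.1107, 0.0345) -> [ 0.0053 -0.0007  0.1178]
```

To row units: 0.05 m is 0.5, 0.025 m is 0.25.

```bash
echo '[[[0.053,-0.006,0],0],[[0.053,-0.006,0.25],0],[[0.053,-0.006,0.5],0],[[0.053,-0.006,0.5],0],[[0.053,-0.006,0.5],0]]' | python3 nudge.py
python3 -c "from h import *;go((.518,.1107,.06),(.518,.1107,.0345))"
```

```text
time_s: 10.17
eef_pos: [0.5179, 0.1094, 0.102]
eef_rot: [3.109, -0.44, -0.004]
contact_force: [-0.6, 0.0, -0.5]
opening: 0.0586
finger_force: 54.8
at [0.5179 0.1094 0.102 ] y-az -106.1 tilt 0.19 F [-0.6  0.  -0.5] open 0.0586 t 10.17
(0.518, 0.1107, 0.06) -> [-0.0002 -0.0014  0.042 ]
(0.518, 0.1107, 0.0345) -> [-0.0001 -0.0015  0.0675]
```

```bash
echo '[[[0,-0.01,0.1],0],[[0,-0.01,0.2],0],[[0,-0.01,0.3],0],[[0,-0.01,0.4],0],[[0,-0.01,0.45],0]]' | python3 nudge.py
echo '[[[0,0,0.06],0],[[0,0,0.12],0],[[0,0,0.18],0],[[0,0,0.2],0],[[0,0,0.2],0]]' | python3 nudge.py
```

```text
time_s: 10.58
eef_pos: [0.5181, 0.1122, 0.0563]
eef_rot: [3.11, -0.435, -0.003]
contact_force: [0.6, 1.0, -1.5]
opening: 0.0585
finger_force: 54.8
time_s: 11.0
eef_pos: [0.5185, 0.1124, 0.0372]
eef_rot: [3.111, -0.435, -0.002]
contact_force: [0.3, -0.2, -1.9]
opening: 0.0586
finger_force: 54.8
```

To row units: 0.0035 m is 0.035, 0.002 m is 0.02.

```bash
echo '[[[0,0.01,0.02],0],[[0,0.01,0.035],0],[[0,0.01,0.035],0]]' | python3 nudge.py
echo '[[[0,0,0.01],0],[[0,0,0.01],0]]' | python3 nudge.py
```

```text
time_s: 11.25
eef_pos: [0.5186, 0.1114, 0.0343]
eef_rot: [3.111, -0.436, 0.0]
contact_force: [0.3, 0.6, -0.9]
opening: 0.0589
finger_force: 54.8
time_s: 11.42
eef_pos: [0.5188, 0.1116, 0.0337]
eef_rot: [3.111, -0.436, 0.001]
contact_force: [-0.4, -0.1, 2.2]
opening: 0.0583
finger_force: 55.2
```

To row units: -0.17 m is -1.7, -0.14 m is -1.4.

```bash
echo '[[[0,0,0],0],[[0,0,0],0],[[0,0,0],0],[[0,0,0],0]]' | python3 nudge.py 0.078
echo '[[[0,0,-0.3],0],[[0,0,-0.6],0],[[0,0,-1],0],[[-0.2,0,-1.4],0],[[-0.4,0,-1.7],0]]' | python3 nudge.py
echo '[[[0,0.1,0],0],[[0,0.1,0],0]]' | python3 nudge.py>/dev/null;python3 grab.py w8
echo '[[[0.35,0.15,0],0],[[0.7,0.3,0],0],[[1,0.6,0],0],[[1,1,0],0],[[1,1.4,0],0]]' | python3 nudge.py 0.085 >/dev/null
echo '[[[0,0.2,0],0],[[0,0.3,0],0],[[0,0.3,0],0],[[0,0.3,0],0]]' | python3 nudge.py>/dev/null;python3 grab.py w9
python3 - <<'E'
from h import *
go((.608,-.111,.18))
cv2.imwrite("pics/w89.png",cv2.resize(np.hstack([cv2.imread("pics/w8.png"),cv2.imread("pics/w9.png")]),(800,300)))
E
```

```text
time_s: 11.75
eef_pos: [0.5187, 0.1116, 0.0334]
eef_rot: [-3.111, 0.436, -0.001]
contact_force: [-0.3, -1.0, 0.3]
opening: 0.078
finger_force: 0.0
time_s: 12.17
eef_pos: [0.4809, 0.1225, 0.2056]
eef_rot: [-3.11, 0.438, -0.003]
contact_force: [0.3, 0.2, 1.3]
opening: 0.0778
finger_force: 0.0
w8 g ([245.8, 135.9], 3225, [215, 103, 62, 66])
w9 g ([81.9, 253.7], 353, [65, 245, 38, 16])
at [ 0.5273 -0.0759  0.2027] y-az -105.8 tilt 0.09 F [ 0.4 -0.  -0.3] open 0.0847 t 13.18
(0.608, -0.111, 0.18) -> [0.0872 0.0118 0.0226]
```

View pics/w89.png

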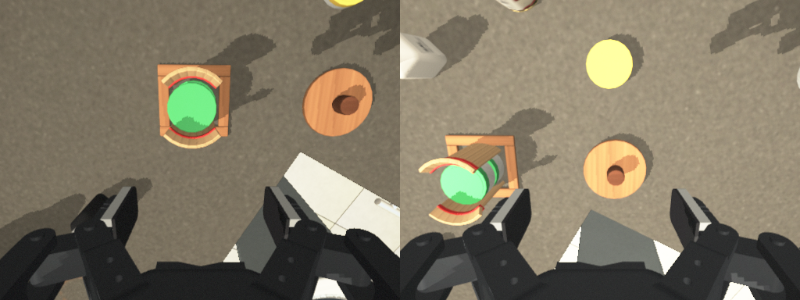

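```bash
python3 - <<'E'
from lid import *
o=meas("w9",(269,82),"w6",(143,54));print([onz(*q,.02).round(4) for q in o])
e=lid("w8",245,136);print("in tower",onz(pickle.load(open("w8.pkl","rb")),*e[0],.06))
x=onz(*o[0],.02);go((x[0],x[1],.1),(x[0],x[1],.0))
T=cam("top")
for n,u,v,z in(("salt",198,156,.085),("bean",248,131,.072),("jam",348,138,.094),("pepper",127,258,.085)):print(n,onz(T,u,v,z).round(3))
E
```

```text
w9 [267.5  81.5] [61.9 65.4]
w6 [143.8  54.9] [68.1 77. ]
tri [ 0.6087 -0.1104  0.0184] res 0.0001
[array([ 0.6088, -0.1103,  0.02  ]), array([ 0.6083, -0.1108,  0.02  ])]
in tower [0.51828708 0.11191516 0.06      ]
at [ 0.5273 -0.0759  0.2027] y-az -105.8 tilt 0.09 F [ 0.4 -0.  -0.3] open 0.0847 t 13.18
(np.float64(0.6087770853549529), np.float64(-0.11033397032729515), 0.1) -> [0.0879 0.0111 0.1026]
(np.float64(0.6087770853549529), np.float64(-0.11033397032729515), 0.0) -> [0.0879 0.0112 0.2026]
salt [0.666 0.11  0.085]
bean [ 0.74  -0.03   0.072]
jam [ 0.706 -0.306  0.094]
pepper [0.393 0.297 0.085]
```

```bash
echo '[[[0.35,0.05,0],0],[[0.7,0.1,0],0],[[0.879,0.112,0.2],0],[[0.879,0.112,0.55],0],[[0.879,0.112,0.95],0]]' | python3 nudge.py>/dev/null
echo '[[[0,0,0.35],0],[[0,0,0.65],0],[[0,0,0.85],0],[[0,0,0.85],0],[[0,0,0.85],0]]' | python3 nudge.py
python3 -c "from h import *;go((.6086,-.1105,.002))"
```

```text
time_s: 14.02
eef_pos: [0.6084, -0.1103, 0.0225]
eef_rot: [-3.111, 0.43, 0.003]
contact_force: [0.1, 0.5, 0.8]
opening: 0.0846
finger_force: 0.0
at [ 0.6084 -0.1103  0.0225] y-az -105.76 tilt 0.13 F [0.1 0.5 0.8] open 0.0846 t 14.02
(0.6086, -0.1105, 0.002) -> [0.0003 0.0001 0.0205]
```

To row units: 0.02 m is 0.2, 0.017 m is 0.17.

```bash
echo '[[[0,0,0.1],0],[[0,0,0.17],0],[[0,0,0.2],0],[[0,0,0.2],0]]' | python3 nudge.py
echo '[[[0,0,0],0],[[0,0,0],0],[[0,0,0],0],[[0,0,0],0]]' | python3 nudge.py 0.05 50
echo '[[[0,0,-0.1],0],[[0,0,-0.3],0],[[0,0,-0.6],0],[[0,0,-0.6],0]]' | python3 nudge.py; python3 grab.py w10; python3 -c "from h import *;go((.518,.111,.16))"
```

```text
time_s: 14.35
eef_pos: [0.6082, -0.1129, 0.0032]
eef_rot: [3.111, -0.435, -0.0]
contact_force: [0.1, -0.9, 0.0]
opening: 0.0847
finger_force: 0.0
time_s: 14.68
eef_pos: [0.6091, -0.1131, 0.0045]
eef_rot: [3.111, -0.436, 0.003]
contact_force: [-1.3, 0.8, 5.6]
opening: 0.0581
finger_force: 53.7
time_s: 15.02
eef_pos: [0.6119, -0.1132, 0.0689]
eef_rot: [-3.111, 0.436, -0.015]
contact_force: [1.6, -0.3, 0.6]
opening: 0.0579
finger_force: 53.6
w10 y ([291.2, 230.0], 428, [259, 211, 53, 36])
at [ 0.6107 -0.1132  0.0669] y-az -105.95 tilt 0.39 F [-0.7 -0.7 -0.4] open 0.0577 t 15.07
(0.518, 0.111, 0.16) -> [-0.1501 -0.1901 -0.0939]
```

```bash
echo '[[[-0.1,-0.1,-0.35],0],[[-0.3,-0.25,-0.65],0],[[-0.55,-0.5,-0.85],0],[[-0.8,-0.8,-0.92],0],[[-1.05,-1.1,-0.94],0]]' | python3 nudge.py>/dev/null
echo '[[[-0.25,-0.3,0],0],[[-0.45,-0.6,0],0],[[-0.451,-0.8,0],0],[[-0.451,-0.8,0],0],[[-0.451,-0.8,0],0]]' | python3 nudge.py>/dev/null
python3 grab.py w11;python3 -c "
from h import *;go((.5185,.111,.11));cv2.imwrite('pics/w11c.png',cv2.imread('pics/w11.png'))"
```

```text
w11 g ([257.0, 176.8], 2493, [222, 153, 71, 49])
w11 y ([244.2, 236.8], 4450, [195, 205, 122, 74])
at [0.5157 0.1105 0.1568] y-az -105.92 tilt 0.09 F [ 0.4 -1.2 -1.5] open 0.0583 t 15.95
(0.5185, 0.111, 0.11) -> [ 0.0026 -0.0013  0.0468]
```

View pics/w11.png

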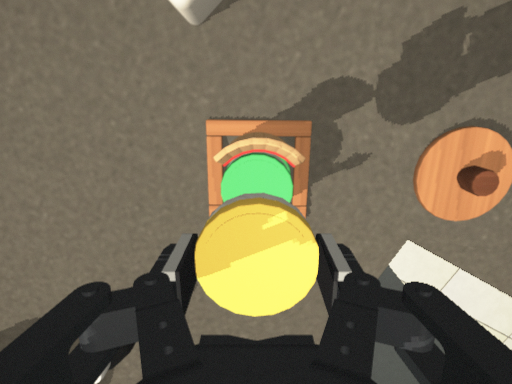

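The shallow tin is held level (lid centred at 257,255), directly over the tower with the green lid below at (257,177). The cap is at (467,173). That was my last picture, so from here I measure only.

To row units: 0.046 m is 0.46, 0.035 m is 0.35.

```bash
echo '[[[0.026,-0.01,0.2],0],[[0.026,-0.01,0.35],0],[[0.026,-0.01,0.46],0],[[0.026,-0.01,0.46],0],[[0.026,-0.01,0.46],0]]' | python3 nudge.py
echo '[[[0,0,0.1],0],[[0,0,0.2],0],[[0,0,0.3],0],[[0,0,0.35],0],[[0,0,0.35],0]]' | python3 nudge.py
python3 -c "from h import *;go((.5185,.111,.0645))"
```

```text
time_s: 16.37
eef_pos: [0.5186, 0.1101, 0.1107]
eef_rot: [3.11, -0.438, -0.003]
contact_force: [-0.1, 0.0, -0.8]
opening: 0.0581
finger_force: 54.0
time_s: 16.78
eef_pos: [0.5178, 0.1109, 0.0747]
eef_rot: [3.11, -0.435, -0.004]
contact_force: [-0.5, -0.7, -0.2]
opening: 0.0575
finger_force: 54.0
at [0.5178 0.1109 0.0747] y-az -105.93 tilt 0.17 F [-0.5 -0.7 -0.2] open 0.0575 t 16.78
(0.5185, 0.111, 0.0645) -> [ 0.0007 -0.0003  0.0102]
```

To row units: 0.009 m is 0.09, 0.007 m is 0.07.

```bash
echo '[[[0,0,0.04],0],[[0,0,0.07],0],[[0,0,0.09],0],[[0,0,0.09],0]]' | python3 nudge.py
echo '[[[0,0,0.01],0],[[0,0,0.02],0],[[0,0,0.02],0]]' | python3 nudge.py
```

```text
time_s: 17.12
eef_pos: [0.5188, 0.1112, 0.067]
eef_rot: [3.111, -0.435, -0.001]
contact_force: [-0.8, 1.0, -0.5]
opening: 0.058
finger_force: 54.0
time_s: 17.37
eef_pos: [0.519, 0.1112, 0.0653]
eef_rot: [3.111, -0.436, 0.0]
contact_force: [0.3, -0.7, -0.8]
opening: 0.058
finger_force: 54.0
```

To row units: 0.0015 m is 0.015, 0.001 m is 0.01.

```bash
echo '[[[0,0,0.01],0],[[0,0,0.015],0],[[0,0,0.015],0]]' | python3 nudge.py
```

```text
time_s: 17.62
eef_pos: [0.5191, 0.1113, 0.0644]
eef_rot: [3.111, -0.436, 0.001]
contact_force: [-0.5, -0.9, 4.4]
opening: 0.058
finger_force: 54.6
```

To row units: -0.04 m is -0.4, -0.14 m is -1.4.

```bash
echo '[[[0,0,0],0],[[0,0,0],0],[[0,0,0],0],[[0,0,0],0]]' | python3 nudge.py 0.078
echo '[[[0,0,-0.2],0],[[0,0,-0.5],0],[[0,0,-0.9],0],[[-0.2,0,-1.2],0],[[-0.4,0,-1.4],0]]' | python3 nudge.py>/dev/null
echo '[[[0,0,0],0],[[0,0,0],0]]' | python3 nudge.py>/dev/null;python3 grab.py w12
echo '[[[-0.1,0.3,0],0],[[-0.1,0.6,0],0],[[-0.1,0.6,0],0],[[-0.1,0.6,0],0]]' | python3 nudge.py 0.05 >/dev/null;python3 grab.py w13
python3 -c "
from h import *
import pickle
for n in('w12','w13'):
  print(n,np.round(proj(pickle.load(open(n+'.pkl','rb')),(.518,.111,.08))))
go((.4625,-.081,.1),(.4625,-.081,.0185))"
```

```text
time_s: 17.95
eef_pos: [0.5189, 0.1112, 0.0637]
eef_rot: [3.111, -0.436, -0.0]
contact_force: [0.1, -0.5, -0.0]
opening: 0.0781
finger_force: 0.0
w12 [259. 138.]
w13 [185. 127.]
at [0.4545 0.0666 0.2027] y-az -106.05 tilt 0.1 F [-0.2  1.1 -0.4] open 0.0501 t 18.97
(0.4625, -0.081, 0.1) -> [0.0487 0.1396 0.1027]
(0.4625, -0.081, 0.0185) -> [0.0488 0.1395 0.1842]
```

```bash
python3 - <<'E'
from lid import *
o=meas("w12",(259,138),"w13",(185,127));print([onz(*q,.08).round(4) for q in o])
# predicted axes if flat 60 mm lid at z .08 centred where seen
for n,q in zip(("w12","w13"),o):
    X=onz(*q,.08);P=np.array([proj(q[0],X+.03*np.array([np.cos(t),np.sin(t),0])) for t in np.linspace(0,6.28,60)],np.float32);print(np.round(cv2.fitEllipse(P)[1],1))
E
```

```text
w12 [257.  137.1] [68.7 70.6]
w13 [182.3 125.9] [70.4 76.5]
tri [0.5196 0.1125 0.0815] res 0.00014
[array([0.5195, 0.1125, 0.08  ]), array([0.5194, 0.1129, 0.08  ])]
[69.  69.5]
[68.6 73.7]
```

The lid in the tower measures 81.5 mm high (80 expected) and its ellipse matches a flat lid. Next is the cap.

To row units: 0.1396 m is 1.396, 0.0487 m is 0.487.

```bash
echo '[[[0.13,0.36,0],0],[[0.26,0.74,0],0],[[0.39,1.1,0],0],[[0.487,1.396,0.1],0],[[0.487,1.396,0.4],0]]' | python3 nudge.py>/dev/null
echo '[[[0,0,0.35],0],[[0,0,0.7],0],[[0,0,0.9],0],[[0,0,1],0],[[0,0,1],0]]' | python3 nudge.py
python3 -c "from h import *;go((.4622,-.0807,.0185))"
```

```text
time_s: 19.8
eef_pos: [0.4619, -0.0793, 0.0613]
eef_rot: [-3.111, 0.433, 0.008]
contact_force: [-0.5, -0.2, 0.7]
opening: 0.0502
finger_force: 0.0
at [ 0.4619 -0.0793  0.0613] y-az -105.85 tilt 0.3 F [-0.5 -0.2  0.7] open 0.0502 t 19.8
(0.4622, -0.0807, 0.0185) -> [0.0009 0.0012 0.0428]
```

Careful with the scale: shifts go in units of 100 mm and turns go in units of 0.05 rad. That gives: 0.041 m is 0.41, 0.038 m is 0.38.

```bash
echo '[[[0.005,0.01,0.15],0],[[0.005,0.01,0.3],0],[[0.005,0.01,0.38],0],[[0.005,0.01,0.41],0],[[0.005,0.01,0.41],0]]' | python3 nudge.py
echo '[[[0,0,0],0],[[0,0,0],0],[[0,0,0],0],[[0,0,0],0]]' | python3 nudge.py 0.015 50
echo '[[[0,0,-0.1],0],[[0,0,-0.3],0],[[0,0,-0.6],0],[[0,0,-1],0],[[0,0,-1.4],0]]' | python3 nudge.py
echo '[[[0,0,-0.1],0],[[0,0,-0.1],0]]' | python3 nudge.py
python3 -c "from h import *;go((.5185,.1115,.165))"
```

```text
time_s: 20.22
eef_pos: [0.4636, -0.0812, 0.023]
eef_rot: [-3.111, 0.435, -0.001]
contact_force: [0.4, 0.0, 0.4]
opening: 0.0499
finger_force: 0.0
time_s: 20.55
eef_pos: [0.464, -0.0815, 0.0239]
eef_rot: [3.111, -0.436, 0.003]
contact_force: [-1.7, 0.0, 6.5]
opening: 0.0232
finger_force: 48.8
time_s: 20.97
eef_pos: [0.4619, -0.0812, 0.1645]
eef_rot: [-3.111, 0.435, 0.003]
contact_force: [0.6, -0.6, -0.8]
opening: 0.0229
finger_force: 49.1
time_s: 21.13
eef_pos: [0.4653, -0.0818, 0.1767]
eef_rot: [3.111, -0.436, 0.013]
contact_force: [-0.4, 0.0, -2.1]
opening: 0.0232
finger_force: 49.1
at [ 0.4653 -0.0818  0.1767] y-az -105.96 tilt 0.49 F [-0.4  0.  -2.1] open 0.0232 t 21.13
(0.5185, 0.1115, 0.165) -> [-0.0021 -0.2004  0.0118]
```

```bash
echo '[[[0,-0.36,0],0],[[0,-0.75,0],0],[[0,-1.15,0],0],[[0,-1.55,0],0],[[-0.006,-1.88,0],0]]' | python3 nudge.py>/dev/null
echo '[[[0,-0.12,0],0],[[0,-0.12,0.2],0],[[0,-0.12,0.4],0],[[0,-0.12,0.5],0],[[0,-0.12,0.5],0]]' | python3 nudge.py
python3 -c "from h import *;go((.5198,.1105,.115),(.5198,.1105,.108))"
```

```text
time_s: 21.97
eef_pos: [0.5146, 0.1097, 0.1192]
eef_rot: [3.108, -0.436, -0.012]
contact_force: [-0.4, -0.4, 0.1]
opening: 0.0232
finger_force: 49.2
at [0.5146 0.1097 0.1192] y-az -105.95 tilt 0.46 F [-0.4 -0.4  0.1] open 0.0232 t 21.97
(0.5198, 0.1105, 0.115) -> [ 0.0048 -0.0022  0.0042]
(0.5198, 0.1105, 0.108) -> [ 0.0049 -0.0023  0.0112]
```

To row units: 0.0045 m is 0.045, -0.0015 m is -0.015.

```bash
echo '[[[0.045,-0.015,0],0],[[0.045,-0.015,0],0],[[0.045,-0.015,0],0],[[0.045,-0.015,0],0]]' | python3 nudge.py
```

```text
time_s: 22.3
eef_pos: [0.5228, 0.1112, 0.1237]
eef_rot: [-3.111, 0.436, -0.003]
contact_force: [-0.4, -0.5, -1.5]
opening: 0.023
finger_force: 49.2
```

To row units: 0.011 m is 0.11, 0.009 m is 0.09.

```bash
echo '[[[-0.02,0,0.03],0],[[-0.025,0,0.06],0],[[-0.025,0,0.09],0],[[-0.025,0,0.11],0],[[-0.025,0,0.11],0]]' | python3 nudge.py
echo '[[[0,0,0],0],[[0,0,0],0]]' | python3 nudge.py
```

```text
time_s: 22.72
eef_pos: [0.5193, 0.1118, 0.1112]
eef_rot: [3.111, -0.435, -0.002]
contact_force: [0.4, 0.6, -0.8]
opening: 0.0231
finger_force: 49.2
time_s: 22.88
eef_pos: [0.5198, 0.112, 0.1118]
eef_rot: [-3.111, 0.436, -0.0]
contact_force: [-0.5, -0.1, -0.3]
opening: 0.0229
finger_force: 49.2
```

To row units: 0.004 m is 0.04, 0.003 m is 0.03.

```bash
echo '[[[0,0.01,0.015],0],[[0,0.01,0.03],0],[[0,0.01,0.04],0],[[0,0.01,0.04],0]]' | python3 nudge.py
echo '[[[0,0,0.01],0],[[0,0,0.01],0]]' | python3 nudge.py
```

```text
time_s: 23.22
eef_pos: [0.5195, 0.1108, 0.1079]
eef_rot: [3.111, -0.436, -0.0]
contact_force: [-0.1, -0.9, 0.7]
opening: 0.0232
finger_force: 49.5
time_s: 23.38
eef_pos: [0.5195, 0.1109, 0.1078]
eef_rot: [3.111, -0.436, 0.0]
contact_force: [-3.1, -0.7, 7.9]
opening: 0.0232
finger_force: 50.3
```

Contact at 0.1078, where home predicts 0.1079. I'll release, retreat and verify by comparing with the first pictures.

```bash
echo '[[[0,0,0],0],[[0,0,0],0],[[0,0,0],0]]' | python3 nudge.py 0.06
echo '[[[0,0,-0.2],0],[[0,0,-0.5],0],[[0,0,-0.9],0],[[-0.2,0.3,-1],0],[[-0.2,0.7,-1],0]]' | python3 nudge.py
echo '[[[-0.2,0.1,0],0],[[-0.2,0.1,0],0],[[-0.2,0.1,0],0]]' | python3 nudge.py>/dev/null; python3 grab.py w14
echo '[[[0,0.4,0],0],[[0,0.8,0],0],[[0,1.2,0],0],[[0,1.6,0],0],[[0,2,0],0]]' | python3 nudge.py>/dev/null
echo '[[[0,0.3,0],0],[[0,0.3,0],0]]' | python3 nudge.py>/dev/null
cat > chk.py <<'E'
from lid import *
WOOD=((4,110,90),(14,255,255))
def plate(im):
    for b in blobs(im,*WOOD,mn=150):print("  wood",b)
for n in("top","side"):
    im=robot.grab_frame(n);cv2.imwrite(f"pics/{n}1.png",im);o=cv2.imread(f"pics/{n}0.png")
    for q in(o,im):
        print(n);plate(q[150:250,150:270] if n=="top" else q[140:215,190:260])
    d=(cv2.absdiff(o,im).max(2)>40).astype(np.uint8);d=cv2.morphologyEx(d,cv2.MORPH_OPEN,np.ones((3,3),np.uint8))
    k,l,s,c=cv2.connectedComponentsWithStats(d);print("diff",[(c[i].round().tolist(),int(s[i,4])) for i in range(1,k) if s[i,4]>12])
    for col in(GREEN,YEL):print([b[:2] for b in blobs(im,*col)])
im=cv2.imread("pics/w14.png");c=pickle.load(open("w14.pkl","rb"));print("w14",proj(c,(.5185,.111,.099)));plate(im)
go()
E
python3 chk.py
```

```text
time_s: 23.63
eef_pos: [0.5195, 0.111, 0.1067]
eef_rot: [-3.111, 0.435, -0.0]
contact_force: [-0.3, 0.6, 0.2]
opening: 0.0584
finger_force: 0.0
time_s: 24.05
eef_pos: [0.4815, 0.0536, 0.2103]
eef_rot: [-3.109, 0.421, -0.01]
contact_force: [0.7, -1.2, -1.7]
opening: 0.0601
finger_force: 0.0
top
  wood ([50.7, 61.8], 1306, [30, 42, 44, 43])
top
  wood ([50.4, 61.9], 1307, [30, 42, 44, 43])
diff [([278.0, 180.0], 347), ([344.0, 226.0], 16), ([325.0, 228.0], 15), ([310.0, 245.0], 504), ([372.0, 233.0], 25), ([326.0, 246.0], 18), ([358.0, 249.0], 33), ([367.0, 251.0], 30), ([330.0, 270.0], 168), ([380.0, 282.0], 129), ([316.0, 285.0], 29), ([371.0, 316.0], 291), ([335.0, 360.0], 2728), ([294.0, 359.0], 62)]
[]
[([256.1, 18.2], 20), ([373.6, 208.6], 349)]
side
side
diff [([74.0, 7.0], 96), ([84.0, 29.0], 606), ([130.0, 40.0], 1903), ([60.0, 17.0], 79), ([38.0, 58.0], 2908), ([56.0, 37.0], 157), ([207.0, 82.0], 688), ([81.0, 105.0], 1605), ([109.0, 111.0], 55), ([27.0, 123.0], 393), ([213.0, 115.0], 45), ([125.0, 134.0], 390), ([134.0, 174.0], 2109), ([108.0, 129.0], 24), ([222.0, 168.0], 770), ([43.0, 154.0], 106), ([29.0, 161.0], 29), ([51.0, 178.0], 166), ([36.0, 190.0], 34), ([192.0, 193.0], 176), ([47.0, 197.0], 21), ([68.0, 205.0], 104), ([38.0, 202.0], 18), ([48.0, 207.0], 88), ([34.0, 208.0], 36), ([274.0, 212.0], 218), ([192.0, 212.0], 106), ([151.0, 251.0], 1419), ([45.0, 226.0], 115), ([198.0, 222.0], 184), ([172.0, 226.0], 179), ([184.0, 251.0], 485), ([214.0, 266.0], 1013), ([135.0, 275.0], 29), ([214.0, 296.0], 597), ([180.0, 304.0], 130), ([201.0, 322.0], 869), ([228.0, 364.0], 171)]
[]
[([296.0, 274.0], 294)]
w14 (np.float64(159.6015784036035), np.float64(140.57883837902355))
  wood ([166.6, 135.2], 11906, [100, 81, 131, 115])
at [ 0.3968 -0.1765  0.2066] y-az -106.02 tilt 0.03 F [-0.5  0.2  0.4] open 0.0598 t 25.03
```

The top view shows the tower and cap exactly as at the start, no change at any bystander, and the spare yellow tin unmoved at (374,209).

```bash
python3 -c "from workcell import robot;print(robot.finish_job())"
```

```text
the job is handed in; nothing more can be done
None
```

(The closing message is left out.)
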